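Shut the sample box and show the notched glass plate, label end up

TASK

The sample box is loaded: first close its hinged lid fully. Then pick up the glass plate with the notched corner, hold it over the small rubber check mat about 20 cm above the bench, and show its label: the frosted end, which is the end with the notch, tipped up by about 40 degrees as the higher end, the face that lay upward still on the upper side. Finish while holding it there, still in the gripper and steady, and leave everything else where it is.

Things in the scene. Friction and masses are not known exactly. Their poses are not given: they have to be found in the camera images.
- notched_plate: Glass sample plate lying flat at any yaw: 120 (x) x 40 (y) x 8 mm (z), about 0.1 kg. Its last 30 mm towards +x are frosted (paler): the label end. The corner at +x, +y is cut away by a square 14 x 14 mm notch; the other three are square. Origin: centre of the underside of the uncut outline; +z points out of the label face, up at the start. Free bench for the fingers on all sides, 25 mm or more.
- square_plate_a: Glass sample plate lying flat, 120 x 40 x 8 mm, about 0.1 kg, the same glass and the same frosted 30 mm end (towards its own +x) as the notched plate, but with four square corners. Not to be moved. Origin: centre of its underside.
- square_plate_b: Glass sample plate lying flat, 120 x 40 x 8 mm, about 0.1 kg, the same glass and the same frosted 30 mm end (towards its own +x) as the notched plate, but with four square corners. Not to be moved. Origin: centre of its underside.
- sample_box: Plywood box fixed to the bench, 140 (x) x 160 (y) x 65 mm high, holding five plates on edge below its rim. Origin: centre of its underside; its lid is hinged along the top edge of its +x side; its front is its -x side.
- lid (a joint): Angle of the box lid, a flat plywood panel 140 x 160 x 8 mm with no knob, only a small steel lip at the middle of its free edge: 0 = shut on the rim, 1.57 = upright, 1.75 = stop. The stiff hinge (0.13 N m, a push of 1 to 3 N near the edge) keeps the lid where it is left, so it must be pushed all the way down. Starts open at 1.0 to 1.6.
- lid_hinge (a point): Point on the hinge line, middle of the lid's width, 65 mm above the bench, level with the lid's underside when shut.
- lid_edge (a point): Middle of the lid's free edge, on its outer (upper when shut) face, 140 mm from the hinge line and 8 mm above the underside plane.
- check_mat: Thin grey rubber mat fixed on the bench, 130 (x) x 160 (y) x 3 mm; the plate is shown above it. Origin: centre of its underside.
- tape_roll: Roll of paper tape lying flat, 100 mm across, 25 mm high. Bystander. Origin: centre of its underside.
- crayon_cup: White plastic cup, 72 mm across, 95 mm high, with crayons standing up to 125 mm. Bystander. Origin: centre of its underside.
- glue_jar: White jar, 50 mm across, 75 mm high. Bystander. Origin: centre of its underside.
- brush: Paint brush lying on the bench, 190 mm long (along its x). Bystander.
There are look-alikes about, which are no part of the job. Of the things that look like the sample_box, the smaller one is meant. There is more than one size of the check_mat; the job needs the smaller.

How it is judged:
By the outcome, as a careful person would: the job done as asked, in the order asked, and still so for the second after the job is handed in, while the arm keeps its last pose, push and grip.
It also fails if it takes over 58 s, if anything falls off the work surface, if the arm or the gripper's body presses on something with over 40 N, if the wrist force passes 120 N, or if a joint passes its speed limit or range.

ROBOT

A 7-joint arm with a two-finger parallel gripper is mounted at the origin on the work surface. World frame = base frame: x ahead of the robot, y to its left, z up, the work surface at z = 0. Lengths are in m, angles in rad, forces in N, time in s.
With the tool pointing down it reaches from about 0.4 to 0.85 m from the base axis. Payload 10.4 kg.
Tool frame: the origin (TCP) lies between the finger pads; the fingertips stand bot.nose_length ahead of it and the grasp point (between the pads) lies 5 mm behind it (bot.nose_length is the distance from the TCP to the fingertips, in m); z points along the fingers, y is the line along which they close (so a half turn about z gives the same grasp; the last joint's range is limited). The gripper opens to 87 mm and grips with 3 to 60 N. Pads are 19 mm wide; open, the fingers measure 117 mm over their backs; the gripper's body (75 mm by 190 mm) begins 51 mm behind the grasp point.
Start: joints at [-1.208, 0.332, -0.065, 1.46, 0.022, 1.35, -0.088], TCP at [0.235, 0.579, 0.214] pointing down, gripper open.
Joint ranges: [-2.6, 2.6], [-0.5, 2.12], [-1.47, 1.34], [0.16, 2.42], [-1.27, 4.41], [0.06, 2.06], [-2.6, 2.6]. Speed limits (rad/s): [2.22, 2.22, 2.79, 2.79, 3.14, 3.14, 3.14].

INTERFACE

Orientations are given as a rotation vector (axis times angle).
In Python, from rig import bot gives the robot as it stands.
- The arm moves only by the tool drive_tool, never from a script. Its argument "rows" is a list that holds one entry, the list of rows, each a list of 5 numbers: the shift along the world's x, y, z in units of 30 mm (1.0 is 30 mm), then the turn about the world's z in rad, then the opening, from 0 (shut) to 1 (fully open). A call has 1 to 10 rows; each row shifts and turns the commanded pose from where the row before left it; what a row does not reach is not made up. A row lasts 1/8 s, in which the tool goes at most 62.5 mm and 10.7 degrees, less where a joint would pass 70% of its speed; a pose out of reach is approached as far as the arm can. A call is refused whole if a number of a shift passes 1 or a number of a turn 0.188, either way. A call with a gripper value outside its range is refused whole. The fingers move at their own pace and stop on an object; "squeeze" is the grip in N (left out, the last holds). Time passes only in rows, so rows that do not move let the fingers close. It gives the time, the measured TCP pose, the force, the opening and the grip force at its end, in the units of the state.
- bot.state(): the state, without advancing time (a new reading comes with each control period).
- bot.grab_frame(name): name is "scene" or "top" or "wrist"; returns a dict with "image" (480x640x3 uint8, blue, green, red), "depth" (480x640 float32, m along the optical axis (not along the pixel's ray), 0 where there is no reading), "K" (3x3 intrinsics, pixels), "world_to_cam" (4x4, takes a point from world to camera coordinates); the wrist camera has in their place "tool_from_camera" (4x4, takes a point from camera to tool coordinates, whose origin is the TCP and whose axes are the flange's). Camera axes: x right, y up, looking along -z (the intrinsics and any distortion apply to the point x, -y, -z); pixel columns grow to the right and rows downward; lengths in m; the calibration is good to about 2 mm. A picture is of the moment at which its call begins: read the wrist's pose just before it.
- bot.close_job(): hands the job in; it is judged then, once.
The state is a dict: "clock": time; "qpos": joint angles; "qvel": joint speeds; "joint_torque": joint torques, N m; "tool_pos": TCP position; "tool_rot": TCP orientation; "force": force on the tool from outside, world axes, zero at the start; "moment": the same for the moment, N m; "width": finger opening in m; "finger_force": force on a finger pad.
Only numpy, scipy, OpenCV 4.12 (cv2) and the standard library are available. Lean on these libraries where they do the work, as an engineer would, in place of code of your own. Each camera call takes 0.05 s, during which the arm holds its last target. There are 200 camera calls.

## Working session

There is one attempt and no reset: what is moved stays moved. The work goes in short steps, Python scripts to look and compute and a tool call to move; the robot and the scene stay as the last step left them, time stands still between calls to the robot, and variables do not carry over. Pictures are saved under pics/ and viewed, at most 10 in all, crops included, and the job is handed in when it is done.

Besides the shell and the picture viewer there is one more tool, called after "Call:" by a JSON object that holds its "api" and its "payload", one argument or row to a line. drive_tool: Moves the arm, as the interface text tells. Its arguments: {"type":"object","properties":{"rows":{"type":"array","items":{"type":"array","items":{"type":"array","items":{"type":"number"}}}},"squeeze":{"type":"number"}},"required":["rows"]}

```bash
ls; mkdir -p pics
cat > h.py <<'E'
import numpy as np, cv2
from rig import bot
def cast(f,px,z):
    "pixel -> world point on plane z (fixed camera)"
    p=np.array([[px]],float); K=np.array(f["K"]); n=cv2.undistortPoints(p,K,np.array(f.get("dist",np.zeros(5)),float))[0,0]
    T=np.linalg.inv(f["world_to_cam"]); d=T[:3,:3]@[n[0],-n[1],-1]; o=T[:3,3]
    return o+d*(z-o[2])/d[2]
def pt(f,px):
    "pixel -> world point by depth"
    u,v=int(round(px[0])),int(round(px[1])); Z=float(np.median(f["depth"][v-1:v+2,u-1:u+2]))
    K=np.array(f["K"]); T=np.linalg.inv(f["world_to_cam"])
    return (T@[(px[0]-K[0,2])/K[0,0]*Z,-(px[1]-K[1,2])/K[1,1]*Z,-Z,1])[:3]
E
python3 - <<'E'
from h import *
s=bot.state(); print(s["clock"],s["tool_pos"],s["tool_rot"],s["width"],bot.nose_length)
for n in("scene","top"):
    f=bot.grab_frame(n); cv2.imwrite(f"pics/{n}0.png",f["image"]); print(n,[k for k in f]); print(f["K"]); print(np.round(f["world_to_cam"],3))
    np.save(f"{n}0.npy",f,allow_pickle=True)
E
```

```text
pics
0.0 [0.23505011 0.57869086 0.21364401] [-6.02180922e-01 -3.08314413e+00  2.18619279e-03] 0.08706913456760895 0.014
scene ['image', 'depth', 'K', 'world_to_cam']
[[472.77934965   0.         319.63447303]
 [  0.         472.77934965 232.44340309]
 [  0.           0.           1.        ]]
[[ 8.530e-01  5.220e-01 -1.000e-03 -4.400e-01]
 [-2.880e-01  4.720e-01  8.330e-01  3.600e-02]
 [ 4.350e-01 -7.100e-01  5.530e-01 -1.326e+00]
 [ 0.000e+00  0.000e+00  0.000e+00  1.000e+00]]
top ['image', 'depth', 'K', 'world_to_cam']
[[620.78857506   0.         312.96314397]
 [  0.         620.78857506 232.86810316]
 [  0.           0.           1.        ]]
[[-0.014 -1.     0.005  0.032]
 [ 0.988 -0.013  0.154 -0.464]
 [-0.154  0.007  0.988 -1.481]
 [ 0.     0.     0.     1.   ]]
```

View pics/top0.png

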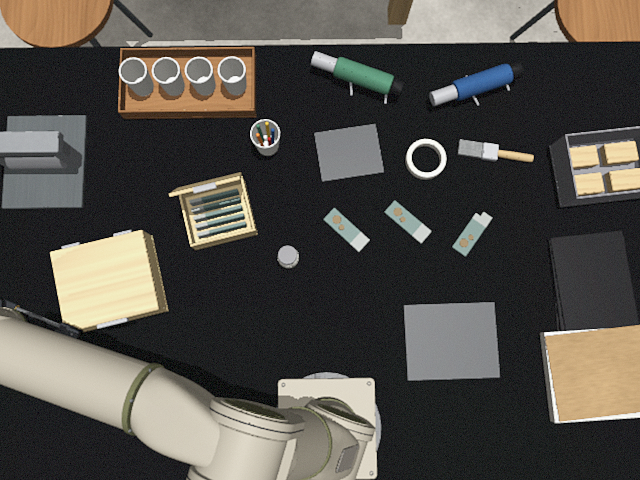

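View pics/scene0.png

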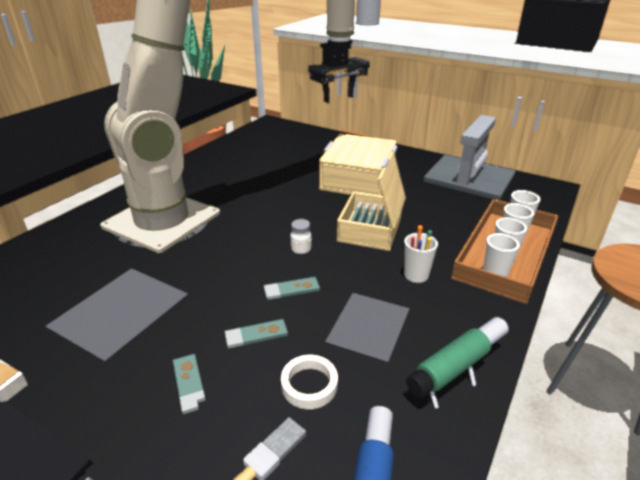

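The top view shows three plates: (347,230) and (408,222), frosted ends lower right with square corners, and (472,234), frosted end upper right with a cut corner at about (489,213). The third fits the notched plate. There are two mats: the small one at (349,152), which is meant, and the big one at (451,341). The small open box is at (217,213), with its lid toward the upper left; the larger closed box at (108,280) is the look-alike.

```bash
cat > m.py <<'E'
from h import *
t=np.load("top0.npy",allow_pickle=True).item(); s=np.load("scene0.npy",allow_pickle=True).item()
def rect(f,roi,lo,hi,z):
    x0,y0,x1,y1=roi; hsv=cv2.cvtColor(f["image"],cv2.COLOR_BGR2HSV)[y0:y1,x0:x1]
    m=cv2.inRange(hsv,lo,hi); c=max(cv2.findContours(m,0,2)[0],key=cv2.contourArea)
    W=np.array([cast(f,p[0]+[x0,y0],z)[:2] for p in c.astype(float)],np.float32)
    r=cv2.minAreaRect(W*1000); return W,r,cv2.contourArea(c)
for n,f,roi in(("top",t,(445,205,500,262)),("scene",s,(165,345,212,420))):
    W,r,a=rect(f,roi,(0,0,70),(180,255,255),.008); print("plate",n,np.round(r[0],1),np.round(r[1],1),round(r[2],1),np.round(cv2.boxPoints(r),0).tolist())
for n,f,roi in(("top",t,(305,115,395,190)),("scene",s,(322,285,415,365))):
    W,r,a=rect(f,roi,(0,0,45),(180,90,200),.003); print("mat",n,np.round(r[0],1),np.round(r[1],1),round(r[2],1))
i=t["image"]; cv2.imwrite("pics/plates.png",cv2.resize(i[195:265,315:505],None,fx=4,fy=4,interpolation=2))
b=np.hstack([cv2.resize(i[165:260,160:270],(440,380)),cv2.resize(s["image"][135:255,315:415],(340,408))[:380]]); cv2.imwrite("pics/box.png",b)
for nm,f,ps in(("top",t,[(472,234),(349,152),(457,250),(170,192),(240,177),(192,210),(217,213),(230,190)]),("scene",s,[(188,380),(368,325),(387,160),(403,195)])):
    for p in ps: print(nm,p,np.round(pt(f,p),4))
E
python3 m.py
```

```text
plate top [ 466.2 -370.3] [ 43.2 123.6] 53.4 [[404.0, -351.0], [503.0, -424.0], [529.0, -390.0], [429.0, -316.0]]
plate scene [ 468.1 -374.2] [ 44.9 131.2] 53.0 [[402.0, -353.0], [507.0, -432.0], [534.0, -396.0], [429.0, -317.0]]
mat top [677.4 -67.5] [131.7 161.8] 8.1
mat scene [675.2 -69.2] [190.4 216.6] 31.2
top (472, 234) [ 0.4613 -0.3706  0.0066]
top (349, 152) [ 0.6772 -0.0687  0.0031]
top (457, 250) [ 0.4217 -0.3315  0.005 ]
top (170, 192) [0.5349 0.3413 0.1954]
top (240, 177) [0.599  0.2016 0.0675]
top (192, 210) [0.5243 0.3217 0.0404]
top (217, 213) [0.5161 0.2604 0.0404]
top (230, 190) [0.5727 0.2288 0.0428]
scene (188, 380) [ 0.4646 -0.3725  0.0079]
scene (368, 325) [ 0.6781 -0.0745  0.0036]
scene (387, 160) [0.5427 0.2764 0.203 ]
scene (403, 195) [0.5715 0.3381 0.083 ]
```

View pics/plates.png

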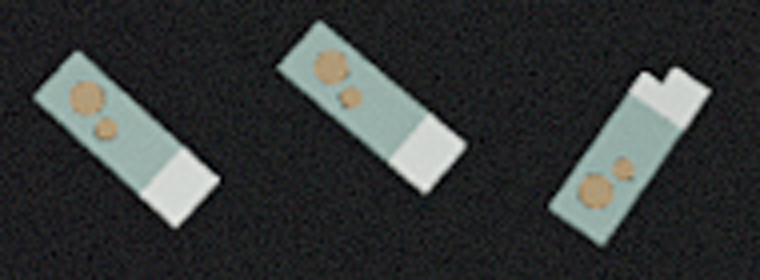

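View pics/box.png

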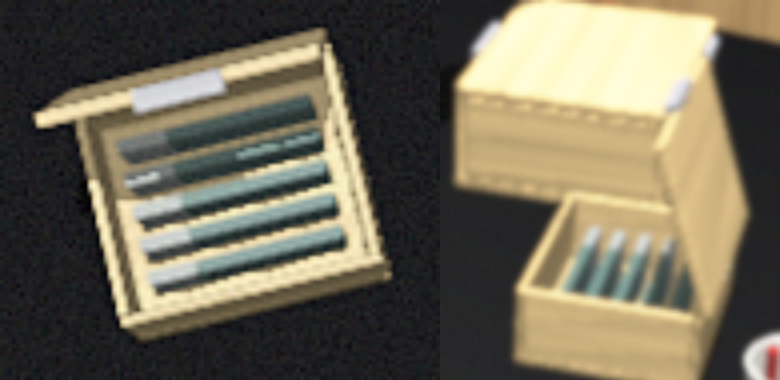

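The enlarged crop confirms it: only the right-hand plate has the cut corner, at crop (658,80). The box's lid stands nearly upright, hinged on the upper side, with its lip at top-view pixel (205,187).

Run:
```python
from h import *
t=np.load("top0.npy",allow_pickle=True).item(); s=np.load("scene0.npy",allow_pickle=True).item()
fl=cast(t,(160+122/4,165+320/4),.065)[:2]; fr=cast(t,(160+386/4,165+263/4),.065)[:2]
w=fl-fr; print("front",fl,fr,np.linalg.norm(w)); y=w/np.linalg.norm(w); x=np.array([y[1],-y[0]]); mid=(fl+fr)/2; h=mid+.14*x
print("yaw",np.degrees(np.arctan2(x[1],x[0])),"hinge",h,"centre",mid+.07*x)
for z in(.19,.2,.205,.21):
    a,b=cast(t,(169.5,195.5),z)[:2],cast(t,(242,176.5),z)[:2]; print(z,a,b,np.linalg.norm(a-b),"mid local x from hinge",((a+b)/2-h)@x)
# cloud of lid above .1
for n,f in(("top",t),("scene",s)):
    K=np.array(f["K"]);v,u=np.mgrid[:480,:640];Z=f["depth"];P=np.stack([(u-K[0,2])/K[0,0]*Z,-(v-K[1,2])/K[1,1]*Z,-Z,Z*0+1],-1)@np.linalg.inv(f["world_to_cam"]).T
    P=P[...,:3]; m=(Z>0)&(P[...,2]>.075)&(P[...,2]<.23); d=P[...,:2]-h; lx=d@x; ly=d@y; m&=(abs(ly)<.1)&(abs(lx)<.12)
    for lo in np.arange(.075,.22,.02):
        k=m&(P[...,2]>=lo)&(P[...,2]<lo+.02)
        if k.sum(): print(n,round(lo,3),k.sum(),"lx",np.round(np.percentile(lx[k],[5,50,95]),3),"ly",np.round(np.percentile(ly[k],[2,98]),3))
    print("max z",P[...,2][m].max())
```

```text
front [0.4344718  0.31916847] [0.46691969 0.16174328] 0.16073443289652029
yaw 11.646489016800546 hinge [0.58781339 0.26871805] centre [0.51925457 0.25458696]
0.19 [0.52823262 0.34342888] [0.56940513 0.18343066] 0.16521079196379465 mid local x from hinge -0.03925925107609712
0.2 [0.52602443 0.34115248] [0.56689082 0.18234384] 0.1639824589385156 mid local x from hinge -0.04191135355894143
0.205 [0.52492034 0.34001428] [0.56563367 0.18180043] 0.163368292425876 mid local x from hinge -0.04323740480036358
0.21 [0.52381624 0.33887608] [0.56437652 0.18125702] 0.16275412591323643 mid local x from hinge -0.04456345604178573
top 0.075 33 lx [-0.002  0.003  0.007] ly [-0.07   0.078]
top 0.095 37 lx [-0.008 -0.004  0.   ] ly [-0.072  0.083]
top 0.115 37 lx [-0.015 -0.011 -0.007] ly [-0.072  0.081]
top 0.135 33 lx [-0.021 -0.018 -0.014] ly [-0.069  0.074]
top 0.155 43 lx [-0.029 -0.024 -0.02 ] ly [-0.071  0.082]
top 0.175 69 lx [-0.043 -0.034 -0.028] ly [-0.072  0.077]
top 0.195 292 lx [-0.048 -0.041 -0.035] ly [-0.068  0.082]
max z 0.21205302213571153
scene 0.075 154 lx [-0.006 -0.001  0.003] ly [-0.075  0.082]
scene 0.095 157 lx [-0.012 -0.008 -0.003] ly [-0.076  0.078]
scene 0.115 159 lx [-0.019 -0.015 -0.01 ] ly [-0.076  0.077]
scene 0.135 163 lx [-0.026 -0.021 -0.017] ly [-0.077  0.079]
scene 0.155 167 lx [-0.032 -0.028 -0.023] ly [-0.076  0.076]
scene 0.175 178 lx [-0.04  -0.035 -0.03 ] ly [-0.077  0.079]
scene 0.195 141 lx [-0.051 -0.042 -0.037] ly [-0.075  0.073]
max z 0.2060258538167587
```

Call:
{"api": "drive_tool", "payload": {
  "rows": [
    [[1,-0.75,0.29,0.06,0],[1,-0.75,0.29,0.06,0],[1,-0.75,0.29,0.06,0],[1,-0.75,0.29,0.06,0],[1,-0.75,0.29,0.06,0],[1,-0.75,0.29,0.06,0],[1,-0.75,0.29,0.06,0],[1,-0.75,0.29,0.06,0],[1,-0.75,0.29,0.06,0],[1,-0.75,0.29,0.06,0]]
  ]
}}

```text
clock: 1.35
tool_pos: [0.5359, 0.3532, 0.3014]
tool_rot: [0.339, -3.123, 0.0]
force: [0.3, 1.0, -0.0]
width: 0.002
finger_force: 0.0
```

Call:
{"api": "drive_tool", "payload": {
  "rows": [
    [[0.79,-0.62,0,0,0],[0.79,-0.62,0,0,0],[0.79,-0.62,0,0,0],[0.79,-0.62,0,0,0],[0,0,0,0,0]]
  ]
}}

```text
clock: 1.98
tool_pos: [0.6315, 0.277, 0.3004]
tool_rot: [0.33, -3.123, 0.003]
force: [-0.4, 0.4, -0.3]
width: 0.0004
finger_force: 0.0
```

Call:
{"api": "drive_tool", "payload": {
  "rows": [
    [[0,0,-0.84,0,0],[0,0,-0.84,0,0],[0,0,-0.83,0,0],[0,0,-0.83,0,0],[-0.7,-0.17,0,0,0],[-0.7,-0.17,0,0,0],[-0.67,-0.16,0,0,0],[-0.46,-0.11,-0.27,0,0],[-0.45,-0.11,-0.26,0,0]]
  ]
}}

```text
clock: 3.1
tool_pos: [0.5394, 0.2589, 0.1854]
tool_rot: [-0.338, 3.123, 0.001]
force: [-0.9, -0.0, 0.3]
width: 0.0003
finger_force: 0.4
```

Call:
{"api": "drive_tool", "payload": {
  "rows": [
    [[-0.39,-0.1,-0.29,0,0],[-0.39,-0.09,-0.28,0,0],[-0.33,-0.08,-0.39,0,0],[-0.32,-0.08,-0.38,0,0]]
  ]
}}

```text
clock: 3.6
tool_pos: [0.4966, 0.2483, 0.1449]
tool_rot: [0.338, -3.123, -0.001]
force: [-0.4, 0.2, 0.8]
width: 0.0003
finger_force: 0.3
```

Call:
{"api": "drive_tool", "payload": {
  "rows": [
    [[-0.2,-0.05,-0.47,0,0],[-0.19,-0.04,-0.46,0,0],[-0.1,-0.03,-0.45,0,0],[-0.09,-0.02,-0.35,0,0],[0,0,0,0,0]]
  ]
}}

```text
clock: 4.22
tool_pos: [0.4798, 0.2431, 0.0923]
tool_rot: [0.336, -3.122, 0.001]
force: [0.5, 0.7, -0.2]
width: 0.0002
finger_force: 0.0
```

Run:
```python
from h import *
f=bot.grab_frame("scene"); cv2.imwrite("pics/lid1.png",cv2.resize(f["image"][120:260,300:440],(700,560+40)))
```

```text
(no output)
```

View pics/lid1.png

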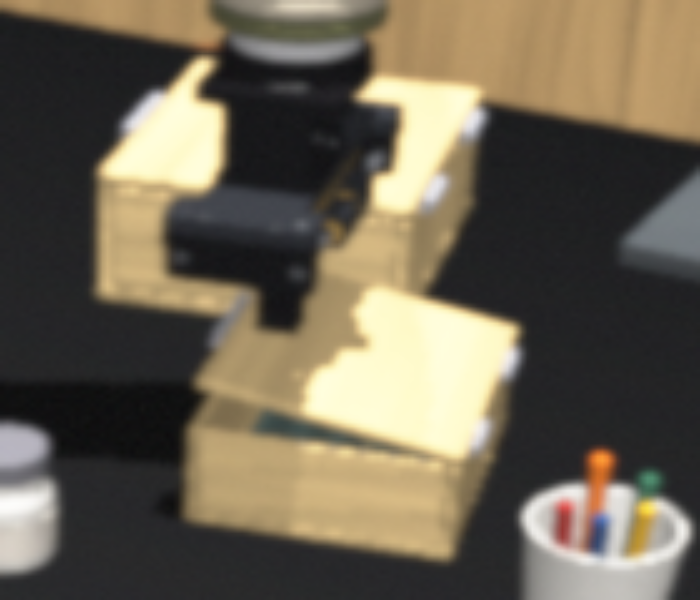

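The lid is still slightly open: there is a gap at its free edge, crop (200,390), below the fingers at (280,320). I'll press further.

Call:
{"api": "drive_tool", "payload": {
  "rows": [
    [[0,0,-0.1,0,0],[0,0,-0.1,0,0],[0,0,0,0,0]]
  ]
}}

```text
clock: 4.65
tool_pos: [0.4803, 0.2433, 0.0872]
tool_rot: [0.336, -3.123, -0.0]
force: [-0.1, -0.2, 0.1]
width: 0.0007
finger_force: 0.0
```

Call:
{"api": "drive_tool", "payload": {
  "rows": [
    [[0,0,-0.05,0,0],[0,0,0,0,0]]
  ]
}}

```text
clock: 4.9
tool_pos: [0.4803, 0.2434, 0.0857]
tool_rot: [0.336, -3.124, -0.0]
force: [1.1, -1.1, 0.6]
width: 0.0002
finger_force: 0.1
```

Call:
{"api": "drive_tool", "payload": {
  "rows": [
    [[0,0,-0.05,0,0],[0,0,0,0,0]]
  ]
}}

```text
clock: 5.15
tool_pos: [0.4802, 0.2434, 0.0842]
tool_rot: [0.336, -3.123, -0.0]
force: [-0.7, 0.1, 0.1]
width: 0.0008
finger_force: 0.1
```

Call:
{"api": "drive_tool", "payload": {
  "rows": [
    [[0,0,-0.06,0,0],[0,0,0,0,0]]
  ]
}}

```text
clock: 5.4
tool_pos: [0.4802, 0.2433, 0.0823]
tool_rot: [0.336, -3.123, 0.0]
force: [-0.8, 0.2, 0.2]
width: 0.0003
finger_force: 0.0
```

Call:
{"api": "drive_tool", "payload": {
  "rows": [
    [[0,0,-0.06,0,0],[0,0,0,0,0]]
  ]
}}

```text
clock: 5.65
tool_pos: [0.4802, 0.2434, 0.0805]
tool_rot: [0.336, -3.123, 0.0]
force: [-0.5, 0.6, 0.7]
width: 0.0001
finger_force: 0.0
```

Run:
```python
from h import *
print(bot.state()["force"])
f=bot.grab_frame("scene"); cv2.imwrite("pics/lid2.png",cv2.resize(f["image"][120:260,300:440],(700,560+40)))
```

```text
[-0.49911553  0.57977496  0.74669081]
```

View pics/lid2.png

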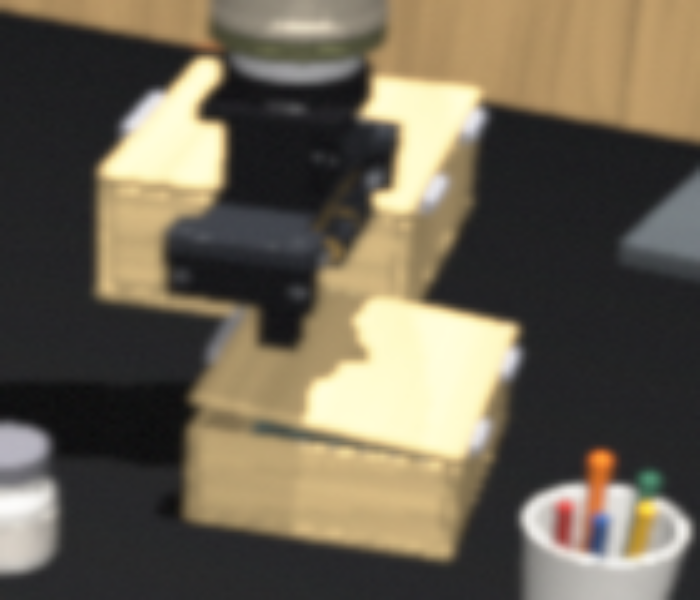

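The gap at crop (200,415) has shrunk but isn't gone, so I'll keep pressing in small steps.

Call:
{"api": "drive_tool", "payload": {
  "rows": [
    [[0,0,-0.07,0,0],[0,0,0,0,0]]
  ]
}}

```text
clock: 5.95
tool_pos: [0.4802, 0.2433, 0.0784]
tool_rot: [0.336, -3.123, 0.0]
force: [0.2, 0.4, -0.2]
width: 0.0005
finger_force: 0.0
```

Call:
{"api": "drive_tool", "payload": {
  "rows": [
    [[0,0,-0.07,0,0],[0,0,0,0,0]]
  ]
}}

```text
clock: 6.2
tool_pos: [0.4802, 0.2433, 0.0763]
tool_rot: [0.336, -3.123, 0.0]
force: [0.3, -0.1, 0.7]
width: 0.0004
finger_force: 0.0
```

Call:
{"api": "drive_tool", "payload": {
  "rows": [
    [[0,0,-0.06,0,0],[0,0,0,0,0]]
  ]
}}

```text
clock: 6.45
tool_pos: [0.4802, 0.2433, 0.0745]
tool_rot: [0.336, -3.123, 0.0]
force: [-0.5, 0.8, -0.2]
width: 0.0004
finger_force: 0.0
```

```bash
cat > lid.py <<'E'
from h import *
h=np.array([.588,.269]); a=np.radians(13.5); x=np.array([np.cos(a),np.sin(a)]); y=np.array([-x[1],x[0]])
print(bot.state()["tool_pos"],bot.state()["force"])
for n in("scene","top"):
    f=bot.grab_frame(n)
    K=np.array(f["K"]);v,u=np.mgrid[:480,:640];Z=f["depth"];P=np.stack([(u-K[0,2])/K[0,0]*Z,-(v-K[1,2])/K[1,1]*Z,-Z,Z*0+1],-1)@np.linalg.inv(f["world_to_cam"]).T
    P=P[...,:3]; d=P[...,:2]-h; lx=d@x; ly=d@y; m=(Z>0)&(P[...,2]>.03)&(P[...,2]<.12)
    for lo in(-.14,-.12,-.1,-.08,-.06,-.04,-.02):
        k=m&(lx>=lo)&(lx<lo+.02)&(ly<-.03)&(ly>-.075)
        if k.sum(): print(n,lo,k.sum(),np.round(np.percentile(P[...,2][k],[10,50,90]),4))
E
python3 lid.py
```

```text
[0.48021928 0.2433448  0.07452888] [-0.52243249  0.8271647  -0.22069797]
scene -0.14 156 [0.0395 0.0773 0.083 ]
scene -0.12 138 [0.0441 0.0787 0.0817]
scene -0.1 149 [0.0406 0.0751 0.0799]
scene -0.08 154 [0.0414 0.0741 0.0789]
scene -0.06 153 [0.0406 0.0737 0.0772]
scene -0.04 151 [0.0383 0.0726 0.076 ]
scene -0.02 168 [0.0367 0.0683 0.0742]
top -0.14 63 [0.0435 0.0772 0.0841]
top -0.12 4 [0.0785 0.0798 0.0801]
top -0.06 75 [0.0715 0.0759 0.0797]
top -0.04 132 [0.069  0.0743 0.0789]
top -0.02 145 [0.0686 0.0731 0.0774]
```

Call:
{"api": "drive_tool", "payload": {
  "rows": [
    [[0,0,-0.08,0,0],[0,0,0,0,0]]
  ]
}}

```text
clock: 6.8
tool_pos: [0.4802, 0.2433, 0.0721]
tool_rot: [0.336, -3.123, 0.0]
force: [-0.8, -1.0, 0.1]
width: 0.0003
finger_force: 0.0
```

Call:
{"api": "drive_tool", "payload": {
  "rows": [
    [[0,0,-0.07,0,0],[0,0,0,0,0]]
  ]
}}

```text
clock: 7.05
tool_pos: [0.4802, 0.2434, 0.07]
tool_rot: [0.336, -3.123, -0.0]
force: [0.5, 0.2, -0.4]
width: 0.0002
finger_force: 0.0
```

```bash
python3 lid.py|grep -e '-0.1' -e 'scene -0.0' -e '^\['
python3 - <<'E'
from h import *
f=bot.grab_frame("wrist"); cv2.imwrite("pics/w1.png",f["image"]); print(f["tool_from_camera"])
E
```

```text
[0.48019686 0.2433557  0.0699895 ] [ 0.51817404  0.21496198 -0.36106508]
scene -0.14 141 [0.0398 0.0746 0.078 ]
scene -0.12 131 [0.0411 0.0745 0.0774]
scene -0.1 142 [0.041  0.0734 0.0765]
scene -0.08 139 [0.0397 0.0732 0.076 ]
scene -0.06 156 [0.0388 0.0714 0.0751]
scene -0.04 158 [0.0381 0.071  0.0745]
scene -0.02 165 [0.0373 0.0665 0.0736]
top -0.14 61 [0.0393 0.0742 0.0794]
top -0.12 5 [0.0759 0.0782 0.0794]
[[ 1.19211683e-03  9.63752127e-01  2.66796581e-01  7.28579323e-02]
 [ 9.99998816e-01 -1.40848093e-03  6.19614679e-04  8.18702979e-04]
 [ 9.72932863e-04  2.66795527e-01 -9.63752665e-01 -1.69144970e-01]
 [ 0.00000000e+00  0.00000000e+00  0.00000000e+00  1.00000000e+00]]
```

View pics/w1.png

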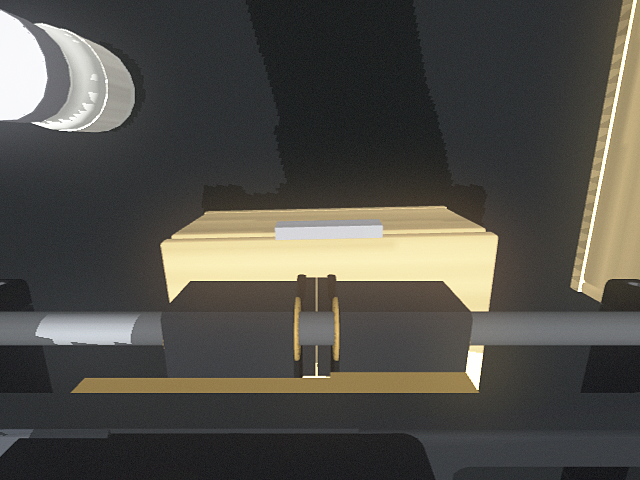

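The wrist view shows the closed fingers at (318,320), pressed on the middle of the lid, with the lip at (330,230) just in front. I'll compare depths to settle the remaining gap.

Run:
```python
from h import *
from scipy.spatial.transform import Rotation as R
s=bot.state(); f=bot.grab_frame("wrist"); K=f["K"]; T=f["tool_from_camera"]; print(K[0,0])
for p in[(190,240),(330,228),(250,260),(400,260),(310,265),(318,282),(306,282),(330,300),(205,214),(445,212),(245,310),(400,310),(60,20),(250,340),(476,360)]:
    Z=float(f["depth"][p[1],p[0]]); c=np.array([(p[0]-K[0,2])/K[0,0]*Z,-(p[1]-K[1,2])/K[1,1]*Z,-Z,1]); q=(T@c)[:3]
    print(p,"tool",np.round(q,4),"world",np.round(R.from_rotvec(s["tool_rot"]).apply(q)+s["tool_pos"],4))
```

```text
359.697933540957
(190, 240) tool [ 0.0274 -0.0591 -0.0047] world [0.466  0.1798 0.0748]
(330, 228) tool [ 0.034   0.0071 -0.0072] world [0.4455 0.2431 0.0774]
(250, 260) tool [ 0.0184 -0.0306 -0.0072] world [0.4688 0.2096 0.0774]
(400, 260) tool [ 0.0182  0.0407 -0.0063] world [0.4539 0.2793 0.0765]
(310, 265) tool [ 0.0157 -0.0022 -0.0066] world [0.4654 0.2379 0.0768]
(318, 282) tool [ 0.01    0.0016 -0.0141] world [0.4702 0.2428 0.0843]
(306, 282) tool [ 0.0091 -0.004  -0.012 ] world [0.4722 0.2375 0.0822]
(330, 300) tool [ 0.0097  0.0065 -0.033 ] world [0.4694 0.2477 0.1031]
(205, 214) tool [ 0.0269 -0.0717  0.061 ] world [0.4692 0.1677 0.0092]
(445, 212) tool [0.0311 0.0794 0.0473] world [0.433  0.3143 0.0229]
(245, 310) tool [ 0.0381 -0.0144 -0.0992] world [0.4461 0.2212 0.1694]
(400, 310) tool [ 0.0376  0.0189 -0.0981] world [0.4395 0.2539 0.1683]
(60, 20) tool [ 0.142  -0.1519  0.072 ] world [ 0.3738  0.0648 -0.0019]
(250, 340) tool [ 0.0316 -0.0134 -0.1003] world [0.4523 0.2236 0.1705]
(476, 360) tool [-0.0373  0.0842 -0.0048] world [0.4988 0.3336 0.0749]
```

Call:
{"api": "drive_tool", "payload": {
  "rows": [
    [[0,0,-0.06,0,0],[0,0,0,0,0]]
  ]
}}

```text
clock: 7.5
tool_pos: [0.4802, 0.2433, 0.0682]
tool_rot: [0.336, -3.123, 0.0]
force: [0.2, -0.4, 0.1]
width: 0.0004
finger_force: 0.0
```

Call:
{"api": "drive_tool", "payload": {
  "rows": [
    [[0,0,-0.05,0,0],[0,0,0,0,0]]
  ]
}}

```text
clock: 7.75
tool_pos: [0.4802, 0.2434, 0.0667]
tool_rot: [0.336, -3.123, -0.0]
force: [-0.6, 0.0, 0.1]
width: 0.001
finger_force: 0.0
```

Call:
{"api": "drive_tool", "payload": {
  "rows": [
    [[0,0,-0.03,0,0],[0,0,0,0,0]]
  ]
}}

```text
clock: 8.0
tool_pos: [0.4803, 0.2434, 0.0659]
tool_rot: [0.336, -3.124, -0.0]
force: [0.7, 0.2, -0.1]
width: 0.0005
finger_force: 0.0
```

```bash
cat > wl.py <<'E'
from h import *
from scipy.spatial.transform import Rotation as R
s=bot.state(); f=bot.grab_frame("wrist"); K=f["K"]; T=f["tool_from_camera"]
def W(p):
    Z=float(np.median(f["depth"][p[1]-2:p[1]+3,p[0]-2:p[0]+3])); c=np.array([(p[0]-K[0,2])/K[0,0]*Z,-(p[1]-K[1,2])/K[1,1]*Z,-Z,1]); return R.from_rotvec(s["tool_rot"]).apply((T@c)[:3])+s["tool_pos"]
print(s["tool_pos"],s["force"])
for p in[(190,245),(250,260),(400,260),(470,250),(476,360),(60,20)]: print(p,np.round(W(p),4))
E
python3 wl.py; python3 lid.py
```

```text
[0.48026335 0.2433684  0.06592857] [ 0.74431813  0.24771005 -0.05836462]
(190, 245) [0.4679 0.1806 0.0723]
(250, 260) [0.469  0.2095 0.0727]
(400, 260) [0.4539 0.2793 0.0722]
(470, 250) [0.4419 0.3101 0.0726]
(476, 360) [0.4977 0.3323 0.0728]
(60, 20) [ 0.3746  0.0682 -0.0009]
[0.48027518 0.24336379 0.06594056] [0.01073128 0.00631114 0.6968208 ]
scene -0.14 144 [0.0376 0.0701 0.0738]
scene -0.12 135 [0.0401 0.0713 0.0739]
scene -0.1 140 [0.0422 0.0708 0.0739]
scene -0.08 143 [0.0397 0.0709 0.0739]
scene -0.06 142 [0.0373 0.0711 0.0739]
scene -0.04 143 [0.0401 0.0708 0.0738]
scene -0.02 166 [0.0372 0.0674 0.0734]
top -0.14 58 [0.0399 0.069  0.0758]
top -0.12 4 [0.0719 0.075  0.0763]
top -0.06 80 [0.0687 0.0732 0.0763]
top -0.04 138 [0.0676 0.0727 0.0768]
top -0.02 140 [0.0674 0.0721 0.0758]
```

Call:
{"api": "drive_tool", "payload": {
  "rows": [
    [[0,0,-0.03,0,0],[0,0,0,0,0]]
  ]
}}

```text
clock: 8.4
tool_pos: [0.4803, 0.2434, 0.0657]
tool_rot: [-0.336, 3.124, 0.0]
force: [-2.8, -1.5, 7.6]
width: 0.0006
finger_force: 4.0
```

Call:
{"api": "drive_tool", "payload": {
  "rows": [
    [[0,0,-0.03,0,0],[0,0,0,0,0]]
  ]
}}

```text
clock: 8.65
tool_pos: [0.4804, 0.2434, 0.0656]
tool_rot: [-0.336, 3.123, 0.001]
force: [-6.4, -3.3, 16.8]
width: 0.0006
finger_force: 8.1
```

The lid is level at 73 mm and meets a firm stop, so it's shut. Contact shows that the closed fingertips sit about 7 mm behind the TCP, which I'll re-check before grasping. Next I lift and go to the plate.

Call:
{"api": "drive_tool", "payload": {
  "rows": [
    [[0,0,0.5,0,0],[0,0,1,0,0],[0,0,1,0,0],[0,0,1,0,0.3],[0,0,1,0,0.6],[0,-0.6,1,-0.05,1],[0,-1,0.5,-0.05,1],[0,-1,0,-0.05,1],[0,-1,0,-0.05,1],[0,-1,0,-0.05,1]]
  ]
}}

```text
clock: 9.9
tool_pos: [0.4798, 0.1028, 0.2432]
tool_rot: [-0.063, -3.14, 0.001]
force: [0.5, -0.1, 0.3]
width: 0.0625
finger_force: 0.0
```

Call:
{"api": "drive_tool", "payload": {
  "rows": [
    [[0.04,-1,0,-0.05,1],[0.04,-1,0,-0.05,1],[0.04,-1,0,-0.05,1],[0.04,-1,0,-0.05,1],[0.04,-1,0,-0.05,1],[0.04,-1,0,-0.05,1],[0.04,-1,0,-0.05,1],[0.04,-1,0,-0.05,1],[0.04,-1,0,-0.05,1],[0.04,-1,0,-0.05,1]]
  ]
}}

```text
clock: 11.15
tool_pos: [0.4923, -0.1966, 0.2442]
tool_rot: [0.836, 3.028, 0.0]
force: [0.9, 0.5, 0.2]
width: 0.0871
finger_force: 0.0
```

Call:
{"api": "drive_tool", "payload": {
  "rows": [
    [[0,-1,-0.4,-0.05,1],[0,-1,-0.4,-0.05,1],[0,-1,-0.4,0,1],[0,-1,-0.4,0,1],[0,-1,-0.4,0,1],[0,0,-0.5,0,1],[0,0,0,0,1]]
  ]
}}

```text
clock: 12.02
tool_pos: [0.4918, -0.3441, 0.1677]
tool_rot: [-0.982, -2.981, -0.001]
force: [0.4, 0.4, -0.1]
width: 0.0869
finger_force: 0.0
```

```bash
cat > wp.py <<'E'
from h import *
from scipy.spatial.transform import Rotation as R
s=bot.state(); f=bot.grab_frame("wrist"); K=f["K"]; T=f["tool_from_camera"]; Rt=R.from_rotvec(s["tool_rot"]).as_matrix(); t=np.array(s["tool_pos"])
print(t,s["width"],"y axis deg",np.degrees(np.arctan2(Rt[1,1],Rt[0,1])))
np.save("w.npy",dict(f=f,Rt=Rt,t=t),allow_pickle=True)
v,u=np.mgrid[:480,:640]; Z=f["depth"]; C=np.stack([(u-K[0,2])/K[0,0]*Z,-(v-K[1,2])/K[1,1]*Z,-Z],-1)
Q=C@T[:3,:3].T+T[:3,3]; P=Q@Rt.T+t
hsv=cv2.cvtColor(f["image"],cv2.COLOR_BGR2HSV)
m=((P[...,2]<.02)&(P[...,2]>-.01)&(Z>0)&(hsv[...,2]>110)&(np.abs(P[...,:2]-[.467,-.371]).max(-1)<.09)).astype(np.uint8)
c=max(cv2.findContours(m,0,2)[0],key=cv2.contourArea)
o=Rt@T[:3,3]+t; n=c[:,0].astype(float); D=np.c_[(n[:,0]-K[0,2])/K[0,0],-(n[:,1]-K[1,2])/K[1,1],-np.ones(len(n))]@(Rt@T[:3,:3]).T
W=o+D*((.008-o[2])/D[:,2])[:,None]; r=cv2.minAreaRect((W[:,:2]*1000).astype(np.float32)); print("plate",r, "z",np.round(np.percentile(P[...,2][m>0],[10,50,90]),4)); print(np.round(cv2.boxPoints(r),1).tolist())
k=(Z>0)&(Q[...,2]>-.05)&(abs(Q[...,0])<.02)&(P[...,2]>.04)
for sgn in(-1,1):
    q=Q[k&(np.sign(Q[...,1])==sgn)&(abs(Q[...,1])<.07)]
    if len(q): print("finger",sgn,"tip z",np.round(np.percentile(q[:,2],[90,98,100]),4),"y",np.round(np.percentile(q[:,1],[2,98]),4))
cv2.imwrite("pics/w2.png",f["image"])
E
python3 wp.py
```

```text
[ 0.49175088 -0.34408026  0.16770805] 0.08688756390372887 y axis deg 53.54633385039091
plate ((475.2857666015625, -369.6148986816406), (52.628990173339844, 132.37255859375), 52.97576904296875) z [-0.0005  0.0069  0.0079]
[[406.6000061035156, -350.79998779296875], [512.2999877929688, -430.5], [544.0, -388.5], [438.29998779296875, -308.79998779296875]]
finger -1 tip z [-0.0111 -0.0077 -0.0058] y [-0.0532 -0.0426]
finger 1 tip z [-0.0112 -0.0077 -0.0061] y [0.0438 0.0543]
```

View pics/w2.png

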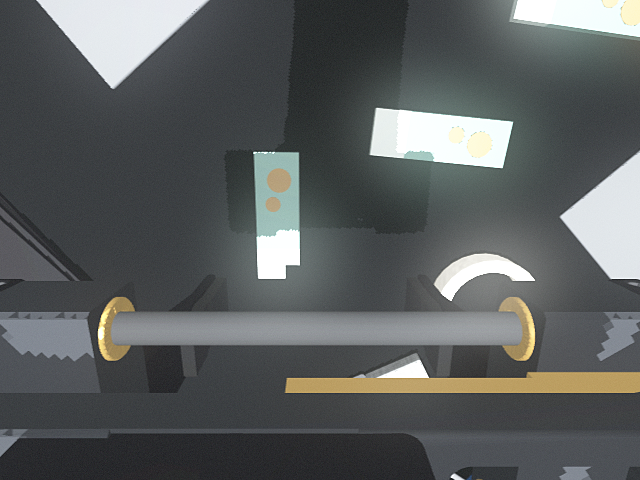

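The wrist view shows the notched plate at (277,215), plain end up, frosted end and notch at (290,270). It also shows the fingertips ending about 6 mm behind the TCP, in agreement with the lid contact. I'll cast the plate's corners.

Run:
```python
from h import *
d=np.load("w.npy",allow_pickle=True).item(); f,Rt,t=d["f"],d["Rt"],d["t"]; K=f["K"];T=f["tool_from_camera"]
o=Rt@T[:3,3]+t
def c(p,z=.008):
    D=Rt@T[:3,:3]@[(p[0]-K[0,2])/K[0,0],-(p[1]-K[1,2])/K[1,1],-1]; return (o+D*(z-o[2])/D[2])
A,B,D,E=[c(p)[:2] for p in((253.5,152.5),(299,152.5),(258,279),(300,265))]
x=D-A; L=np.linalg.norm(x); x/=L; print("L",L,"W",np.linalg.norm(B-A),"yaw",np.degrees(np.arctan2(x[1],x[0])), "EB",np.linalg.norm(E-B))
y=np.array([-x[1],x[0]]); ctr=A+x*.06+y*.02*np.sign((B-A)@y); ctr2=(D-x*.06)+y*.02*np.sign((B-A)@y); print(ctr,ctr2)
g=(ctr+ctr2)/2+.032*x; print("grasp",g,"tcp delta units",(g-t[:2])/.03,"z to -0.004:",(-.004-t[2])/.03)
```

```text
L 0.12015097355444895 W 0.04044858191087594 yaw -36.92656990291748 EB 0.10568675537153163
[ 0.46770022 -0.3707917 ] [ 0.46782091 -0.37088241]
grasp [ 0.49334156 -0.39006237] tcp delta units [ 0.05302248 -1.5327368 ] z to -0.004: -5.7236018032984735
```

Call:
{"api": "drive_tool", "payload": {
  "rows": [
    [[0.05,-0.76,0,-0.008,1],[0,-0.77,0,0,1],[0,0,-0.9,0,1],[0,0,-0.9,0,1],[0,0,-0.9,0,1],[0,0,-0.9,0,1],[0,0,-0.9,0,1],[0,0,-0.5,0,1],[0,0,-0.3,0,1],[0,0,0,0,1]]
  ]
}}

```text
clock: 13.32
tool_pos: [0.494, -0.3904, 0.0103]
tool_rot: [0.993, 2.98, 0.0]
force: [-0.4, -0.7, -0.3]
width: 0.0871
finger_force: 0.0
```

Call:
{"api": "drive_tool", "payload": {
  "rows": [
    [[0,0,-0.1,0,1],[0,0,-0.1,0,1],[0,0,0,0,1]]
  ]
}}

```text
clock: 13.7
tool_pos: [0.4938, -0.3905, 0.0041]
tool_rot: [-0.994, -2.98, -0.0]
force: [0.1, 0.7, -0.4]
width: 0.087
finger_force: 0.0
```

Call:
{"api": "drive_tool", "payload": {
  "rows": [
    [[0,0,-0.1,0,1],[0,0,-0.1,0,1],[0,0,0,0,1]]
  ]
}}

```text
clock: 14.08
tool_pos: [0.4935, -0.3904, -0.0022]
tool_rot: [-0.994, -2.98, -0.0]
force: [0.1, 0.3, 0.8]
width: 0.0873
finger_force: 0.0
```

Call:
{"api": "drive_tool", "payload": {
  "rows": [
    [[0,0,-0.07,0,1],[0,0,0,0,1]]
  ]
}}

```text
clock: 14.32
tool_pos: [0.4937, -0.3904, -0.0041]
tool_rot: [-0.994, -2.98, -0.0]
force: [-0.4, 0.5, -0.3]
width: 0.087
finger_force: 0.0
```

Call:
{"api": "drive_tool", "payload": {
  "rows": [
    [[0,0,-0.05,0,1],[0,0,0,0,1]]
  ]
}}

```text
clock: 14.58
tool_pos: [0.4937, -0.3905, -0.0055]
tool_rot: [-0.994, -2.98, -0.0]
force: [-0.7, -0.2, 0.1]
width: 0.0869
finger_force: 0.0
```

Call:
{"api": "drive_tool", "payload": {
  "rows": [
    [[0,0,0,0,0.6],[0,0,0,0,0.5],[0,0,0,0,0.4],[0,0,0,0,0.3],[0,0,0,0,0.3],[0,0,0,0,0.3]]
  ],
  "squeeze": 5
}}

```text
clock: 15.32
tool_pos: [0.4938, -0.3905, -0.0054]
tool_rot: [0.994, 2.98, 0.0]
force: [-0.5, 0.1, 0.7]
width: 0.0402
finger_force: 5.0
```

Call:
{"api": "drive_tool", "payload": {
  "rows": [
    [[0,0,0.17,0,0.3],[-0.02,0.01,0.17,0,0.3],[-0.02,0.02,0.17,0,0.3],[-0.02,0.02,0.17,0,0.3],[0,0,0,0,0.3]]
  ],
  "squeeze": 4
}}

```text
clock: 15.95
tool_pos: [0.4922, -0.3892, 0.0156]
tool_rot: [0.994, 2.979, -0.0]
force: [0.7, 1.0, -0.9]
width: 0.04
finger_force: 4.0
```

```bash
cat > tilt.py <<'E'
from h import *
import sys
s=bot.state(); print(np.round(s["tool_pos"],4),s["width"],s["finger_force"],np.round(s["force"],1))
t0=np.array(s["tool_pos"]); ax=np.array([np.cos(np.radians(float(sys.argv[1]))),np.sin(np.radians(float(sys.argv[1])))])
for n in("scene","top"):
    f=bot.grab_frame(n); K=np.array(f["K"]);v,u=np.mgrid[:480,:640];Z=f["depth"]
    P=(np.stack([(u-K[0,2])/K[0,0]*Z,-(v-K[1,2])/K[1,1]*Z,-Z,Z*0+1],-1)@np.linalg.inv(f["world_to_cam"]).T)[...,:3]
    hsv=cv2.cvtColor(f["image"],cv2.COLOR_BGR2HSV); d=P[...,:2]-t0[:2]; a=d@ax; b=d@[-ax[1],ax[0]]
    m=(Z>0)&(hsv[...,2]>70)&(abs(b)<.019)&(a>-.115)&(a<.05)&(P[...,2]>t0[2]-.09)&(P[...,2]<t0[2]+.05)
    m&=((a<-.02)|(a>.018)); m&=P[...,2]>.004
    m=cv2.erode(m.astype(np.uint8),np.ones((2,2)))>0
    for side in("plain","frost"):
        k=m&((a<-.02) if side=="plain" else (a>.015))
        if k.sum()>8:
            p=np.polyfit(a[k],P[...,2][k],1); print(n,side,k.sum(),"tilt",round(np.degrees(np.arctan(p[0])),1),"z at a=0",round(p[1],4),"a",np.round(np.percentile(a[k],[2,98]),3),"z",np.round(np.percentile(P[...,2][k],[2,98]),3),"rms",round(np.std(P[...,2][k]-np.polyval(p,a[k])),4))
E
python3 tilt.py -36.9
```

```text
[ 0.4922 -0.3892  0.0156] 0.04001060909939225 3.9999976102262735 [ 0.7  1.  -0.9]
scene frost 74 tilt -29.9 z at a=0 0.0459 a [0.021 0.028] z [0.026 0.036] rms 0.0022
```

```bash
cat > tw.py <<'E'
from h import *
s=bot.state(); print(np.round(s["tool_pos"],4),round(s["width"],4),s["finger_force"],np.round(s["force"],1),s["clock"])
f=bot.grab_frame("wrist"); K=f["K"]; T=f["tool_from_camera"]; v,u=np.mgrid[:480,:640]; Z=f["depth"]
Q=np.stack([(u-K[0,2])/K[0,0]*Z,-(v-K[1,2])/K[1,1]*Z,-Z],-1)@T[:3,:3].T+T[:3,3]
m=(Z>0)&(abs(Q[...,1])<.016)&(Q[...,0]>.012)&(Q[...,0]<.11)&(Q[...,2]>-.012)
# tool x along the plate toward plain end, tool z down; heights relative to TCP
for lo in np.arange(.01,.11,.01):
    k=m&(Q[...,0]>=lo)&(Q[...,0]<lo+.01)
    if k.sum()>20: print(round(lo+.005,3),k.sum(),np.round(np.percentile(-Q[...,2][k],[10,50,90]),4), np.round(s["tool_pos"][2]-np.median(Q[...,2][k]),4))
k=m&(Q[...,0]<.08)&(Q[...,0]>.02)&(s["tool_pos"][2]-Q[...,2]>.004); p=np.polyfit(Q[...,0][k],-Q[...,2][k],1); print("tilt",np.degrees(np.arctan(p[0])),"rms",np.std(-Q[...,2][k]-np.polyval(p,Q[...,0][k])), "top face at tool z",-p[1])
E
python3 tw.py
```

```text
[ 0.4922 -0.3891  0.0151] 0.0399 3.999885180965066 [ 0.5 -0.9 -0.5] 16.05
0.015 1158 [0.0075 0.0086 0.0096] 0.0237
0.025 1464 [0.0053 0.0066 0.0078] 0.0217
0.035 1483 [0.0032 0.0043 0.0056] 0.0194
0.045 1495 [0.001  0.0022 0.0034] 0.0174
0.055 1502 [-0.0013 -0.0001  0.0012] 0.015
0.065 1506 [-0.0033 -0.0021 -0.0009] 0.013
0.075 1584 [-0.0057 -0.0044 -0.0032] 0.0107
0.085 1515 [-0.008  -0.0069 -0.0056] 0.0083
0.095 1396 [-0.017  -0.0159 -0.008 ] -0.0008
0.105 1559 [-0.0171 -0.0162 -0.0154] -0.0011
tilt -12.377158644487 rms 0.0006746537055551207 top face at tool z -0.012063403977758768
```

Call:
{"api": "drive_tool", "payload": {
  "rows": [
    [[-0.05,0.04,0.19,0,0.3],[-0.05,0.04,0.19,0,0.3],[-0.065,0.05,0.17,0,0.3],[-0.065,0.05,0.17,0,0.3],[-0.08,0.06,0.16,0,0.3],[-0.08,0.06,0.16,0,0.3],[-0.09,0.065,0.13,0,0.3],[-0.09,0.065,0.13,0,0.3],[0,0,0,0,0.3]]
  ]
}}

```text
clock: 17.23
tool_pos: [0.4749, -0.3761, 0.0543]
tool_rot: [0.994, 2.98, 0.0]
force: [-0.2, -0.5, -0.6]
width: 0.0397
finger_force: 4.0
```

```bash
python3 tw.py
```

```text
[ 0.4749 -0.3761  0.0543] 0.0397 4.00021036475664 [-0.2 -0.5 -0.6] 17.225
0.015 1225 [-0.005  -0.0022  0.0006] 0.0522
0.025 1416 [-0.0128 -0.0094 -0.0062] 0.0449
0.035 1299 [-0.0207 -0.0174 -0.0143] 0.037
0.045 1212 [-0.0288 -0.0255 -0.0223] 0.0288
0.055 1103 [-0.0367 -0.0335 -0.0304] 0.0209
0.065 1060 [-0.0453 -0.0419 -0.0384] 0.0125
0.075 921 [-0.056  -0.0547 -0.0469] -0.0004
0.085 968 [-0.0563 -0.0555 -0.0545] -0.0011
0.095 974 [-0.0563 -0.0555 -0.0545] -0.0011
0.105 1054 [-0.0564 -0.0554 -0.0546] -0.0011
tilt -38.97596045170619 rms 0.0007388763066771842 top face at tool z -0.01079383418698529
```

Call:
{"api": "drive_tool", "payload": {
  "rows": [
    [[0,0,0,0,0.3],[0,0,0,0,0.3],[0,0,0.1,0,0.3],[0,0,0.2,0,0.3],[0,0,0.3,0,0.3],[0,0,0.3,0,0.3],[0,0,0,0,0.3]]
  ],
  "squeeze": 30
}}

```text
clock: 18.15
tool_pos: [0.4754, -0.3765, 0.0821]
tool_rot: [0.993, 2.979, -0.0]
force: [0.1, 0.3, -0.9]
width: 0.0391
finger_force: 30.0
```

```bash
python3 tw.py
```

```text
[ 0.4754 -0.3765  0.0821] 0.0391 29.99986046925187 [ 0.1  0.3 -0.9] 18.15
0.015 1225 [-0.0054 -0.0025  0.0002] 0.0795
0.025 1406 [-0.0135 -0.01   -0.0066] 0.0721
0.035 1291 [-0.0213 -0.0181 -0.0148] 0.064
0.045 1215 [-0.0297 -0.0264 -0.0229] 0.0557
0.055 1077 [-0.0379 -0.0344 -0.0312] 0.0477
0.065 1054 [-0.0464 -0.043  -0.0395] 0.0391
0.075 801 [-0.0837 -0.0824 -0.0481] -0.0003
0.085 764 [-0.0839 -0.083  -0.0821] -0.0009
0.095 769 [-0.0839 -0.083  -0.0821] -0.001
0.105 794 [-0.084  -0.0831 -0.0822] -0.001
tilt -39.56694172648776 rms 0.000743089578766635 top face at tool z -0.010721054667124124
```

Call:
{"api": "drive_tool", "payload": {
  "rows": [
    [[0,0,0.4,0,0.3],[0,0,0.7,0,0.3],[0,0,0.8,0,0.3],[0,0,0.8,0,0.3],[0.2,0.25,0.7,0,0.3],[0.4,0.5,0.6,0,0.3],[0.5,0.7,0.4,0,0.3],[0.6,0.8,0.1,0,0.3],[0.6,0.8,0,0,0.3],[0.6,0.8,0,0,0.3]]
  ]
}}

```text
clock: 19.45
tool_pos: [0.5623, -0.2599, 0.2166]
tool_rot: [0.994, 2.98, 0.0]
force: [-0.0, 0.2, -0.9]
width: 0.0393
finger_force: 30.0
```

Call:
{"api": "drive_tool", "payload": {
  "rows": [
    [[0.6,0.8,0,0,0.3],[0.6,0.8,0,0,0.3],[0.6,0.8,0,0,0.3],[0.6,0.8,0,0,0.3],[0.6,0.8,0,0,0.3],[0.6,0.8,0,0,0.3],[0.6,0.6,0,0,0.3],[0.4,0.4,0,0,0.3],[0.3,0.15,0,0,0.3],[0,0,0,0,0.3]]
  ]
}}

```text
clock: 20.7
tool_pos: [0.709, -0.0826, 0.2158]
tool_rot: [-0.994, -2.98, 0.001]
force: [0.2, -0.6, -1.2]
width: 0.0396
finger_force: 30.0
```

```bash
python3 tw.py; python3 lid.py|head -8
python3 - <<'E'
from h import *
a,b=bot.grab_frame("scene")["image"],bot.grab_frame("top")["image"]
cv2.imwrite("pics/fin.png",np.hstack([cv2.resize(a[120:440,140:460],(400,400)),cv2.resize(b[90:290,160:520],(400,222+178))]))
E
```

```text
[ 0.709  -0.0826  0.2158] 0.0396 29.999982928857207 [ 0.2 -0.6 -1.2] 20.7
0.015 1231 [-0.0054 -0.0027  0.0002] 0.2131
0.025 1413 [-0.0135 -0.0101 -0.0067] 0.2057
0.035 1294 [-0.0216 -0.0182 -0.015 ] 0.1976
0.045 1206 [-0.0299 -0.0266 -0.0231] 0.1892
0.055 1089 [-0.0379 -0.0345 -0.0313] 0.1813
0.065 1052 [-0.0467 -0.0432 -0.0396] 0.1726
0.075 527 [-0.2145 -0.0499 -0.0479] 0.1659
0.085 331 [-0.215  -0.2139 -0.2129] 0.0019
0.095 319 [-0.2149 -0.2139 -0.2129] 0.0019
0.105 346 [-0.2149 -0.2139 -0.2129] 0.0019
tilt -39.706775331860264 rms 0.0021515960016955707 top face at tool z -0.010746932414891367
[ 0.70860795 -0.08321367  0.21593476] [-0.34722991 -0.20785291 -1.14837948]
scene -0.14 69 [0.0337 0.0479 0.0677]
scene -0.12 18 [0.0354 0.041  0.0521]
scene -0.1 49 [0.0334 0.0502 0.0732]
scene -0.08 74 [0.0345 0.0524 0.0663]
scene -0.06 12 [0.032  0.0399 0.0568]
scene -0.04 30 [0.0365 0.0574 0.0709]
scene -0.02 153 [0.0357 0.0622 0.0733]
```

View pics/fin.png

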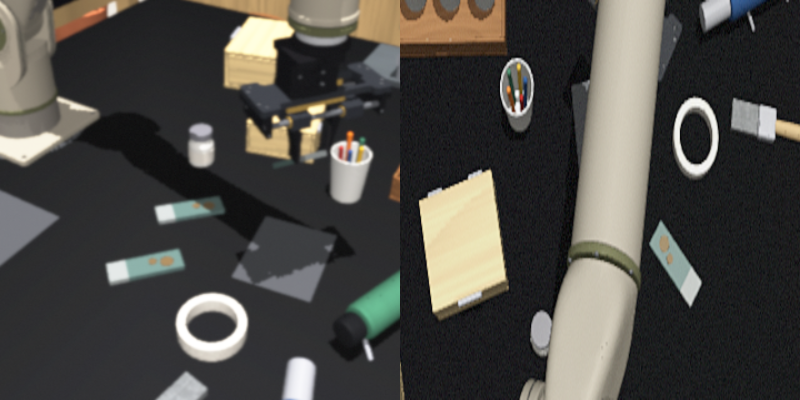

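The picture shows the lid flat on the box at (465,240), the plate in the fingers above the mat at (290,150), and the other plates, tape, cup and jar in place. The plate sits 11 mm too far forward, so I'll correct that and let it settle.

Call:
{"api": "drive_tool", "payload": {
  "rows": [
    [[-0.2,0,0,0,0.3],[-0.17,0,0,0,0.3],[0,0,0,0,0.3],[0,0,0,0,0.3],[0,0,0,0,0.3],[0,0,0,0,0.3]]
  ]
}}

```text
clock: 21.7
tool_pos: [0.6978, -0.0821, 0.2159]
tool_rot: [-0.994, -2.98, -0.0]
force: [0.9, 0.3, -1.3]
width: 0.0393
finger_force: 30.0
```

```bash
python3 lid.py|grep top; python3 tw.py|grep -e '^\[' -e tilt; python3 -c "
from rig import bot
import numpy as np
s=bot.state();print(np.abs(s['qvel']).max(),s['tool_pos'])"
```

```text
top -0.14 191 [0.0428 0.0711 0.0754]
top -0.12 154 [0.0665 0.0719 0.0767]
top -0.1 147 [0.0677 0.0726 0.0763]
top -0.08 152 [0.0676 0.0722 0.076 ]
top -0.06 149 [0.0682 0.0722 0.0771]
top -0.04 148 [0.0668 0.0725 0.0763]
top -0.02 140 [0.0679 0.0726 0.0762]
[ 0.6978 -0.0821  0.2159] 0.0391 29.99995498917997 [-0.6 -0.4 -1.4] 21.8
tilt -39.5473443346263 rms 0.0007588193249424019 top face at tool z -0.010567772342377168
0.0016355152146894304 [ 0.69780504 -0.08209004  0.21590565]
```

The lid is flat at 72–73 mm, the plate is tipped 39.5° and steady, and its centre is over the mat at about 0.20 m. I'm handing the job in.

```bash
python3 -c "
from rig import bot
print(bot.close_job())"
```

```text
the job is handed in; nothing more can be done
None
```

I closed the box lid fully and handed the job in with the notched plate held steady about 20 cm over the small mat, its frosted end tipped up about 40°; no verdict came back.

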